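# Put the salt shaker back on the spice riser

## Task

Pick up the salt shaker (the small clear one with the domed metal cap) from the worktop left of the stove and put it back on the top step of the wooden spice riser, midway between the two spice jars that stand there. Set it down gently, upright and with its whole foot on the narrow step, and leave those two jars where they are.

Things in the scene. Friction and masses are not known exactly. Their poses are not given: they have to be found in the camera images.
- shaker_center (a point): centre, half-way up (45 mm above its foot), of the loose salt shaker: round, 44 mm diameter, 90 mm tall, 0.1 kg, clear body with salt, narrower domed grey metal cap from 70 mm up. Its z points up. It stands on the worktop (z = -0.004) left of the stove with a flat-capped spice jar (100 mm tall) and a corked oil bottle (112 mm tall), in changing places, centres 105 mm or more apart
- top_step (a point): middle of the upper face of the top (rear) step of the fixed two-step wooden riser, where the shaker's foot goes. x: across the step to the back; y: along it to the left; z up. Step 66 mm deep (x), 300 long (y), 75 above the board on the stove (board top z = 0.054), back free. Lower step in front: 40 mm lower, 66 deep; a 116 mm tall oil bottle stands on it, 110 mm right of the middle
- jar_left_center (a point): centre, half-way up (50 mm above its foot), of the loose round spice jar (45 mm diameter, 100 mm tall, straight sides, flat yellow screw cap) that stands at the left end of the riser's top step, 100 mm from the step's middle; it stays where it is
- jar_right_center (a point): centre, half-way up (50 mm above its foot), of the loose round spice jar (43 mm diameter, 100 mm tall, straight sides, flat white screw cap) that stands at the right end of the riser's top step, 100 mm from the step's middle; it stays where it is

How it is judged:
On the way:
1. the salt shaker is lowered onto the top step while still held (its foot less than 15 mm above the step), not dropped (x of shaker_center in the frame of top_step between -0.015 and 0.015 m and y of shaker_center in the frame of top_step between -0.025 and 0.025 m and z of shaker_center in the frame of top_step between 0.035 and 0.06 m and contact force between the fingers and shaker above 0.3 N), for 0.05 s.
At the end, for the whole second after the job is handed in: the salt shaker stands released and at rest on the top step, upright within 10 degrees, its centre within 15 mm of the step's middle line (across) and within 25 mm of the middle of the step's length (x of shaker_center in the frame of top_step between -0.015 and 0.015 m and y of shaker_center in the frame of top_step between -0.025 and 0.025 m and z of shaker_center in the frame of top_step between 0.038 and 0.052 m and angle between shaker_center's own z axis and vertical below 0.17 rad and linear speed of shaker below 0.02 m/s and contact force between the fingers and shaker below 0.05 N); the robot touches nothing.
It fails at once if the spice jar at the left end of the top step is pushed more than 20 mm or tipped over (distance of jar_left_center from where it was at the start of the episode above 0.02 m or angle between jar_left_center's own z axis and vertical above 0.35 rad).
It fails at once if the spice jar at the right end of the top step is pushed more than 20 mm or tipped over (distance of jar_right_center from where it was at the start of the episode above 0.02 m or angle between jar_right_center's own z axis and vertical above 0.35 rad).
It also fails if it takes over 32 s, if anything falls off the work surface, if the arm or the gripper's body presses on something with over 40 N, if the wrist force passes 120 N, or if a joint passes its speed limit or range.

## Robot

A 6-joint arm with a two-finger parallel gripper is mounted at the origin on a cart in front of the work surface, level with it; the furniture and walls round the work are solid. World frame = base frame: x ahead of the robot, y to its left, z up, the work surface at z = 0. Lengths are in m, angles in rad, forces in N, time in s.
With the tool pointing down it reaches from about 0.325 to 0.775 m from the base axis. Payload 9.3 kg.
Tool frame: the origin (TCP) lies on the mounting face of the last link; the fingertips stand 173 mm ahead of it and the grasp point (between the pads) lies manip.grip_depth ahead of it (manip.grip_depth is the distance from the TCP to the grasp point, in m); z points along the fingers, y is the line along which they close (so a half turn about z gives the same grasp; the last joint's range is limited). The gripper opens to 85 mm and grips with 20 to 120 N. Pads are 22 mm wide; open, the fingers measure 114 mm over their backs; the gripper's body (76 mm by 85 mm) begins 54 mm behind the grasp point. The pads swing forward as they close: fully open they stand 13 mm farther back than shut.
Start: joints at [1.103, 0.259, 0.021, 1.334, 0, 1.418], TCP at [0.17, 0.523, 0.405] pointing down, gripper open.
Joint ranges: [-3.04, 3.04], [-0.91, 1.82], [-1.04, 1.36], [-1.92, 1.95], [-1.52, 1.45], [-3.14, 3.14]. Speed limits (rad/s): [2.22, 2.22, 2.79, 3.14, 3.14, 3.14].

## Interface

Orientations are given as a rotation vector (axis times angle).
In Python, from bench import manip, imaging gives the robot as it stands.
- The arm moves only by the tool send_rows, never from a script. Its argument "steps" is a list of rows, each a list of 3 entries, a list of its own where there are three numbers: the shift along the tool's x, y, z in cm, then the turn about the tool's z in rad, then the opening, from 0 (shut) to 1 (fully open). A call has 1 to 12 rows; each row is the pose to reach, as a shift and turn from the pose commanded when the call began, along the tool's axes at that moment; what a row does not reach only later rows make up. A row lasts 1/8 s, in which the tool goes at most 62.5 mm and 10.7 degrees, less where a joint would pass 70% of its speed; a pose out of reach is approached as far as the arm can. A call with a gripper value outside its range is refused whole. The fingers move at their own pace and stop on an object; "grip_force" is the grip in N (left out, the last holds). Time passes only in rows, so rows that repeat a pose let the fingers close. It gives the time, the measured TCP pose, the force, the opening and the grip force at its end, in the units of the state.
- manip.sense(): the state, without advancing time (a new reading comes with each control period).
- imaging.capture(name): name is "side" or "top" or "wrist"; returns a dict with "img" (480x640x3 uint8, blue, green, red), "fx", "fy", "cx", "cy" (pixels), "pose" (4x4, takes a point from camera to world coordinates). Camera axes: x right, y up, looking along -z (the intrinsics and any distortion apply to the point x, -y, -z); pixel columns grow to the right and rows downward; lengths in m; the calibration is good to about 2 mm. A picture is of the moment at which its call begins. There is no depth.
- manip.hand_in(): hands the job in; it is judged then, once.
Trained networks look in the newest picture that a camera, given by its name, has taken for a name from the list of things; names that differ only in an ending like _2 or _b are one class to them, and where a whole thing is asked for, a point or a joint stands for the part that bears it (a point fixed in the world has none). Each returns a list of dicts, best first, with "conf" (0 to 1); they miss things now and then, are a little off and sometimes report something else, mostly with a low value. They report only what shows in the picture. A call takes as long as a camera call.
- imaging.recognise(camera, thing): "centre" ([column, row] in pixels, amid what is visible of it).
- imaging.cut_out(camera, thing): "pixels" (480x640 bool, what is visible of it) and "centre" ([column, row] in pixels, amid what is visible of it).
- imaging.mark_of(camera, thing): "centre" ([column, row] in pixels: a listed point, or the origin of a listed thing).
The state is a dict: "time_s": time; "joint_positions": joint angles; "qvel": joint speeds; "tau": joint torques, N m; "position": TCP position; "tool_rot": TCP orientation; "ft_force": force on the tool from outside, world axes, zero at the start; "ft_torque": the same for the moment, N m; "finger_gap": finger opening in m; "finger_force": force on a finger pad.
Only numpy, scipy, OpenCV 4.12 (cv2) and the standard library are available. Lean on these libraries where they do the work, as an engineer would, in place of code of your own. Each camera call takes 0.05 s, during which the arm holds its last target. There are 200 camera calls.

## Working session

There is one attempt and no reset: what is moved stays moved. The work goes in short steps, Python scripts to look and compute and a tool call to move; the robot and the scene stay as the last step left them, time stands still between calls to the robot, and variables do not carry over. Pictures are saved under pics/ and viewed, at most 10 in all, crops included, and the job is handed in when it is done.

Besides the shell and the picture viewer there is one more tool, called after "Call:" as a command line: name --argument value ..., lists and objects as JSON in quotes. send_rows: Moves the arm, as the interface text tells. Its arguments: {"type":"object","properties":{"steps":{"type":"array","items":{"type":"array"}},"grip_force":{"type":"number"}},"required":["steps"]}

```bash
mkdir -p pics; cat > h.py <<'E'
import numpy as np, cv2
from bench import manip, imaging
def ray(c,px):
    P=np.array(c["pose"]); d=np.array([(px[0]-c["cx"])/c["fx"],-(px[1]-c["cy"])/c["fy"],-1.])
    d=P[:3,:3]@d; return P[:3,3],d/np.linalg.norm(d)
def atz(c,px,z):
    o,d=ray(c,px); return o+d*(z-o[2])/d[2]
def proj(c,p):
    P=np.array(c["pose"]); q=P[:3,:3].T@(np.array(p)-P[:3,3]); return np.array([c["cx"]-c["fx"]*q[0]/q[2],c["cy"]+c["fy"]*q[1]/q[2]])
def tri(rs):
    A=np.zeros((3,3));b=np.zeros(3)
    for o,d in rs:
        M=np.eye(3)-np.outer(d,d);A+=M;b+=M@o
    return np.linalg.solve(A,b)
E
ls; python3 - <<'E'
from h import *
s=manip.sense(); print({k:np.round(v,3) for k,v in s.items()}, manip.grip_depth)
C={}
for n in ("side","top","wrist"):
    c=imaging.capture(n);C[n]=c
    cv2.imwrite(f"pics/{n}0.png",c["img"])
    print(n,{k:np.round(v,3) for k,v in c.items() if k!="img"})
    for t in ("shaker_center","top_step","jar_left_center","jar_right_center"):
        print(n,t,[(np.round(r["centre"],1).tolist(),round(r["conf"],2)) for r in imaging.mark_of(n,t)[:3]])
    print(n,"rec",[(np.round(r["centre"],1).tolist(),round(r["conf"],2)) for r in imaging.recognise(n,"shaker_center")[:3]])
E
```

```text
h.py
pics
{'time_s': np.float64(0.0), 'joint_positions': array([ 1.103,  0.259,  0.021,  1.334, -0.   ,  1.418]), 'qvel': array([-0.   ,  0.001,  0.001, -0.002,  0.   ,  0.001]), 'tau': array([ 2.0000e-03, -5.5564e+01,  3.4452e+01,  1.4000e-02, -0.0000e+00,
       -0.0000e+00]), 'position': array([0.17 , 0.523, 0.404]), 'tool_rot': array([-4.920e-01, -3.102e+00,  2.000e-03]), 'ft_force': array([ 0.311, -0.17 , -0.044]), 'ft_torque': array([ 0.007,  0.048, -0.046]), 'finger_force': np.float64(0.0), 'finger_gap': np.float64(0.085)} 0.1547
side {'fx': np.float64(480.517), 'fy': np.float64(480.517), 'cx': np.float64(323.193), 'cy': np.float64(239.248), 'pose': array([[-0.917,  0.17 , -0.36 ,  0.111],
       [-0.399, -0.396,  0.827,  1.017],
       [-0.002,  0.902,  0.431,  0.616],
       [ 0.   ,  0.   ,  0.   ,  1.   ]])}
side shaker_center []
side top_step [([316.0, 204.6], 0.87)]
side jar_left_center [([295.2, 199.4], 0.88)]
side jar_right_center [([327.2, 176.3], 0.77)]
side rec [([340.6, 328.7], 0.63)]
top {'fx': np.float64(475.367), 'fy': np.float64(475.367), 'cx': np.float64(324.414), 'cy': np.float64(230.577), 'pose': array([[-0.021,  0.997, -0.072,  0.454],
       [-1.   , -0.02 ,  0.023,  0.08 ],
       [ 0.022,  0.072,  0.997,  1.335],
       [ 0.   ,  0.   ,  0.   ,  1.   ]])}
top shaker_center [([244.2, 289.2], 0.67), ([392.1, 190.5], 0.2)]
top top_step [([392.1, 192.1], 0.79)]
top jar_left_center [([358.0, 187.5], 0.83)]
top jar_right_center [([437.1, 190.5], 0.67)]
top rec [([241.1, 287.0], 0.78)]
wrist {'fx': np.float64(363.401), 'fy': np.float64(363.401), 'cx': np.float64(315.419), 'cy': np.float64(238.754), 'pose': array([[ 0.309, -0.915, -0.259,  0.104],
       [ 0.951,  0.298,  0.084,  0.545],
       [ 0.   , -0.272,  0.962,  0.374],
       [ 0.   ,  0.   ,  0.   ,  1.   ]])}
wrist shaker_center []
wrist top_step []
wrist jar_left_center []
wrist jar_right_center []
wrist rec []
```

View pics/side0.png

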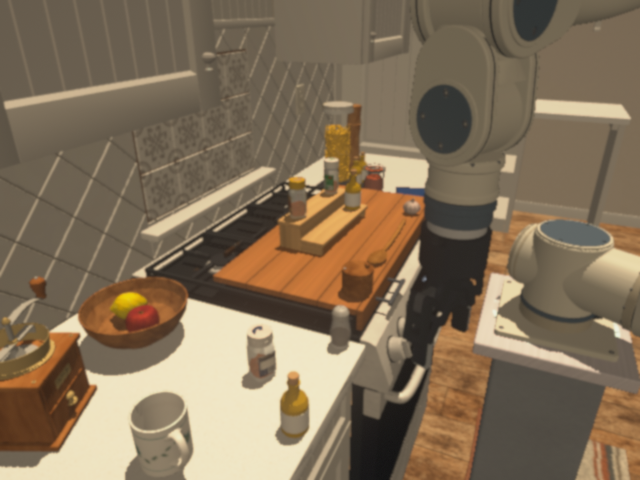

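View pics/top0.png

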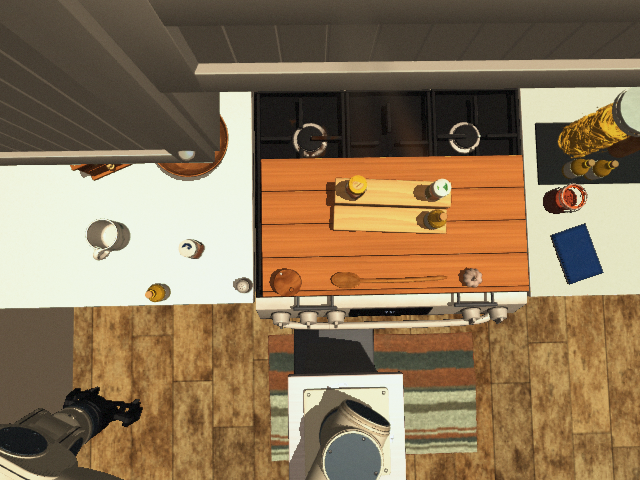

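```bash
python3 - <<'E'
from h import *
C={n:imaging.capture(n) for n in ("side","top")}
S,T=C["side"],C["top"]
print("shaker top",atz(T,[244.2,289.2],.041),atz(T,[241.1,287],.041),"siderec",atz(S,[340.6,328.7],.041))
for n,a,b,z in (("step",[316,204.6],[392.1,192.1],.129),("L",[295.2,199.4],[358,187.5],.179),("R",[327.2,176.3],[437.1,190.5],.179)):
    print(n,atz(S,a,z),atz(T,b,z),tri([ray(S,a),ray(T,b)]))
E
```

```text
shaker top [0.39357259 0.26882481 0.041     ] [0.3996546  0.27709605 0.041     ] siderec [0.39462653 0.27968112 0.041     ]
step [ 0.62525425 -0.11418553  0.129     ] [ 0.63685407 -0.12459574  0.129     ] [ 0.63463409 -0.12681136  0.1232499 ]
L [ 0.63625303 -0.0103385   0.179     ] [ 0.64221143 -0.03239418  0.179     ] [ 0.64547676 -0.03252289  0.1696873 ]
R [ 0.63488856 -0.21584512  0.179     ] [ 0.63125071 -0.22759306  0.179     ] [ 0.63544322 -0.22712317  0.17536296]
```

The side view shows the shaker with its grey domed cap at about (341,327), beside the corked bottle (294,405) and the spice jar (261,350). The riser is at about (325,215), with jars at (297,198) and (331,175). The top view puts the shaker at (243,286), just left of the stove. A wooden pot stands at (286,280), so I'll close the fingers along world x to stay clear of it. First I'll hover above the shaker and measure again.

Call:
send_rows --steps '[[[-8, -4, 1], 0.18, 1], [[-14, -8, 2], 0.36, 1], [[-20, -11, 3], 0.54, 1], [[-25, -14, 4], 0.72, 1], [[-29.5, -16.5, 4], 0.9, 1], [[-29.5, -16.5, 4], 1.08, 1], [[-29.5, -16.5, 4], 1.257, 1], [[-29.5, -16.5, 4], 1.257, 1], [[-29.5, -16.5, 4], 1.257, 1]]'

```text
time_s: 2.12
position: [0.3995, 0.2749, 0.3648]
tool_rot: [2.218, 2.225, 0.0]
ft_force: [1.1, 0.3, 0.1]
finger_gap: 0.0854
finger_force: 0.0
```

```bash
python3 - <<'E'
from h import *
from scipy.spatial.transform import Rotation as R
s=manip.sense(); print(s["time_s"],s["position"],np.round(R.from_rotvec(s["tool_rot"]).as_matrix(),3).tolist(),np.round(s["joint_positions"],2))
C={}
for n in ("side","top","wrist"):
    c=imaging.capture(n);C[n]=c
    cv2.imwrite(f"pics/{n}1.png",c["img"])
    for f in (imaging.mark_of,imaging.recognise):
        r=f(n,"shaker_center")[:2]
        print(n,[(np.round(q["centre"],1).tolist(),round(q["conf"],2),np.round(atz(c,q["centre"],.041),4).tolist()) for q in r])
W=C["wrist"]; print("expected px",proj(W,[.397,.276,.041]))
for px in ([286,280],[271,280],[301,280]): print("pot",atz(C["top"],px,.08))
E
```

```text
2.125 [0.39950425 0.27494321 0.36475082] [[-0.003, 1.0, 0.0], [1.0, 0.003, 0.0], [0.0, 0.0, -1.0]] [ 0.43  0.16 -0.21  1.2  -0.    2.  ]
side [([342.7, 325.2], 0.8, [0.3951, 0.267, 0.041])]
side [([342.9, 326.6], 0.69, [0.393, 0.2713, 0.041])]
top [([243.2, 287.4], 0.58, [0.3985, 0.2715, 0.041])]
top [([242.9, 287.5], 0.48, [0.3982, 0.2723, 0.041])]
wrist [([319.6, 230.5], 0.94, [0.4022, 0.2691, 0.041])]
wrist [([317.6, 229.7], 0.58, [0.4005, 0.2698, 0.041])]
expected px [313.33854192 222.44304543]
pot [0.41691708 0.15367243 0.08      ]
pot [0.41778743 0.19291603 0.08      ]
pot [0.41604553 0.11437485 0.08      ]
```

View pics/wrist1.png

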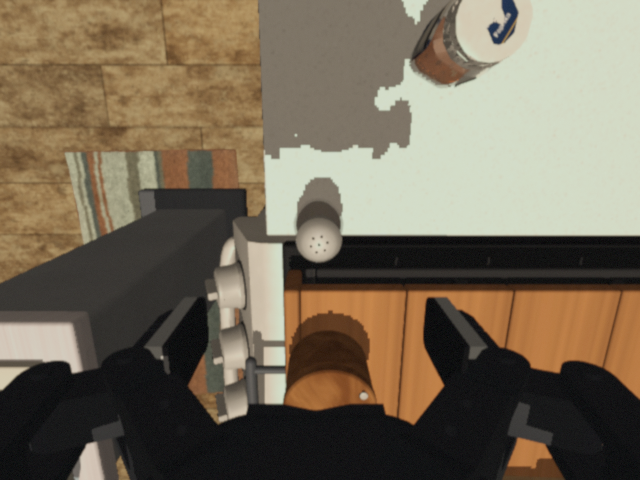

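The wrist picture shows the shaker cap centre at about (319,240) and its foot near row 195, just beside the pot at (329,370). The jar at (470,40) is well clear. All three cameras agree on about (0.400, 0.270), so I'll check against the cap and then go down.

```bash
python3 - <<'E'
from h import *
W=imaging.capture("wrist")
for z in (.074,.08,.086): print(atz(W,[319,240.5],z))
print("foot edge back",atz(W,[319,177],0.066), "panel",atz(W,[260,217],0.0))
m=imaging.cut_out("wrist","shaker_center")[0]["pixels"]; ys,xs=np.where(m); print(xs.min(),xs.max(),ys.min(),ys.max())
for p in ([.4,.27,-.004],[.4,.27,.066],[.4,.27,.086]): print(proj(W,p))
E
```

```text
[0.40149587 0.26982915 0.074     ]
[0.40143644 0.27155746 0.08      ]
[0.40137702 0.27328578 0.086     ]
foot edge back [0.40144063 0.31582801 0.066     ] panel [0.34676367 0.27146517 0.        ]
294 342 198 261
[316.68010744 217.6154356 ]
[316.95082708 237.39151003]
[317.05405227 244.93211219]
```

Call:
send_rows --steps '[[[-0.4, 0.1, 4], 0, 1], [[-0.4, 0.1, 8], 0, 1], [[-0.4, 0.1, 12], 0, 1], [[-0.4, 0.1, 14.5], 0, 1], [[-0.4, 0.1, 15.9], 0, 1], [[-0.4, 0.1, 15.9], 0, 1], [[-0.4, 0.1, 15.9], 0, 0.3], [[-0.4, 0.1, 15.9], 0, 0.3], [[-0.4, 0.1, 15.9], 0, 0.3], [[-0.4, 0.1, 15.9], 0, 0.3], [[-0.4, 0.1, 15.9], 0, 0.3]]' --grip_force 30

```text
time_s: 4.05
position: [0.4012, 0.2709, 0.2067]
tool_rot: [2.222, 2.219, 0.003]
ft_force: [1.1, -0.2, 5.5]
finger_gap: 0.0376
finger_force: 29.6
```

```bash
python3 - <<'E'
from h import *
s=manip.sense(); print(manip.grip_depth,s["finger_gap"],s["finger_force"],s["position"],s["ft_force"])
c=imaging.capture("wrist"); cv2.imwrite("pics/wrist2.png",c["img"])
E
```

```text
0.1547 0.03755411275440698 29.607447867456358 [0.40119792 0.27085612 0.20669615] [ 1.13874208 -0.15624663  5.5034186 ]
```

View pics/wrist2.png

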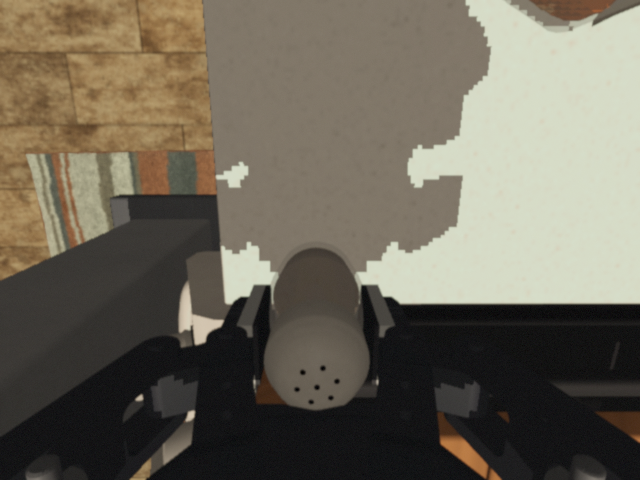

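The cap and body sit squarely between the pads, with the cap at about (317,360). The gap of 37.6 mm is less than 44 mm, which suggests a tapering body or a grip near the cap. I'll lift and check with the side camera.

Call:
send_rows --steps '[[[0, 0, -1], 0, 0.3], [[0, 0, -3], 0, 0.3], [[0, 0, -6], 0, 0.3], [[0, 0, -10], 0, 0.3], [[0, 0, -14], 0, 0.3], [[0, 0, -17], 0, 0.3], [[0, 0, -18], 0, 0.3], [[0, 0, -18], 0, 0.3], [[0, 0, -18], 0, 0.3]]'

```text
time_s: 5.22
position: [0.4005, 0.2706, 0.3844]
tool_rot: [-2.222, -2.22, 0.003]
ft_force: [-0.2, 0.4, -1.3]
finger_gap: 0.0372
finger_force: 30.0
```

```bash
python3 - <<'E'
from h import *
s=manip.sense(); print(s["finger_gap"],s["finger_force"],s["position"],s["ft_force"])
C={n:imaging.capture(n) for n in ("side","top","wrist")}
S=C["side"]; p=s["position"]
R=[]
for n in C:
    r=imaging.mark_of(n,"shaker_center"); print(n,[(np.round(q["centre"],1),q["conf"]) for q in r[:2]])
    if r: R.append(ray(C[n],r[0]["centre"]))
    r=imaging.recognise(n,"shaker_center"); print(n,[(np.round(q["centre"],1),q["conf"]) for q in r[:2]])
if len(R)>1: print("tri rel tcp",tri(R)-p)
for n in C: print(n,"expected centre",proj(C[n],p+[0,0,-.165]))
u,v=proj(S,p+[0,0,-.165]).astype(int)
im=S["img"][max(v-90,0):v+90,u-90:u+90]
cv2.imwrite("pics/side3.png",cv2.resize(im,None,fx=3,fy=3,interpolation=3)); print(u,v)
E
```

```text
0.037176210115922266 30.014470499299932 [0.40050993 0.27064943 0.38444218] [-0.22827265  0.36129784 -1.31956341]
side [(array([344.3, 245.8]), 0.74), (array([313.7, 201.9]), 0.23)]
side [(array([340.7, 248.8]), 0.82)]
top [(array([231.6, 291.5]), 0.48)]
top [(array([356.9, 184.2]), 0.73), (array([239. , 290.4]), 0.6)]
wrist [(array([318.6, 316.2]), 0.65)]
wrist [(array([316.4, 333. ]), 0.8)]
tri rel tcp [-0.00310081 -0.0002219  -0.16308242]
side expected centre [340.73589673 246.33767914]
top expected centre [232.13746998 290.10385533]
wrist expected centre [317.84445521 313.64485038]
340 246
```

View pics/side3.png

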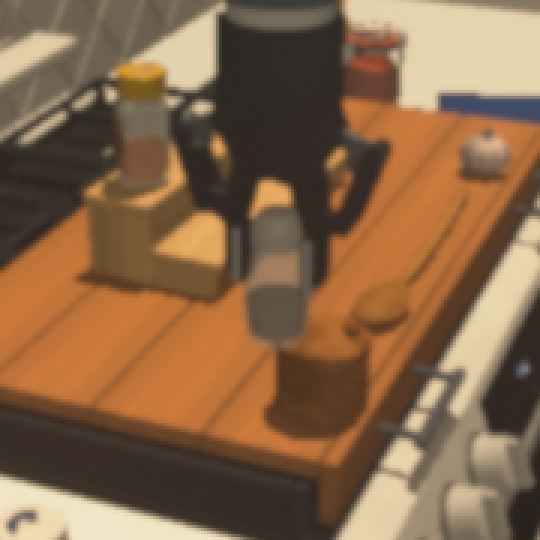

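The shaker is held upright, its cap under the fingers and its foot at about (277,340) in the crop. Its centre is about 0.165 below the TCP. Next I'll refine the step's pose by overlaying a model of it on the top and side pictures.

```bash
cat > ov.py <<'E'
from h import *
T=imaging.capture("top");S=imaging.capture("side")
T["img"]=cv2.imread("pics/top0.png");S["img"]=cv2.imread("pics/side0.png")
def over(c,x,y,yaw,box,f):
    u0,v0,u1,v1=box; im=cv2.resize(c["img"][v0:v1,u0:u1],None,fx=f,fy=f,interpolation=cv2.INTER_CUBIC)
    R=np.array([[np.cos(yaw),-np.sin(yaw)],[np.sin(yaw),np.cos(yaw)]])
    def L(pts,col,cl=True):
        q=[(proj(c,[*(R@np.array(p[:2])+[x,y]),p[2]])-[u0,v0]+.5)*f-.5 for p in pts]
        cv2.polylines(im,[np.int32(np.round(np.array(q)*16))],cl,col,1,cv2.LINE_AA,4)
    L([(a,b,.129) for a,b in ((-.033,-.15),(.033,-.15),(.033,.15),(-.033,.15))],(255,0,0))
    L([(a,b,.089) for a,b in ((-.099,-.15),(-.033,-.15),(-.033,.15),(-.099,.15))],(0,255,0))
    t=np.linspace(0,2*np.pi,40)
    for yy,r in ((.1,.0225),(-.1,.0215)): L([(r*np.cos(k),yy+r*np.sin(k),.229) for k in t],(0,0,255))
    return im
E
cat > go.py <<'E'
from ov import *
import sys
x,y,w=map(float,sys.argv[1:4])
a=over(T,x,y,w,(325,165,465,245),5);b=over(S,x,y,w,(265,145,385,265),5)
cv2.imwrite(sys.argv[4],np.vstack([a[:,:600] if 0 else cv2.resize(a,(640,366)),cv2.resize(b[:, :],(234,234)).repeat(1,0) if 0 else np.zeros((1,640,3),np.uint8)]))
cv2.imwrite(sys.argv[4].replace(".png","s.png"),b)
E
python3 - <<'E'
from ov import *
a=over(T,.638,-.127,-.05,(325,165,465,245),5);b=over(S,.638,-.127,-.05,(265,145,385,265),5)
cv2.imwrite("pics/ovt.png",a);cv2.imwrite("pics/ovs.png",b)
E
```

```text
(no output)
```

View pics/ovt.png

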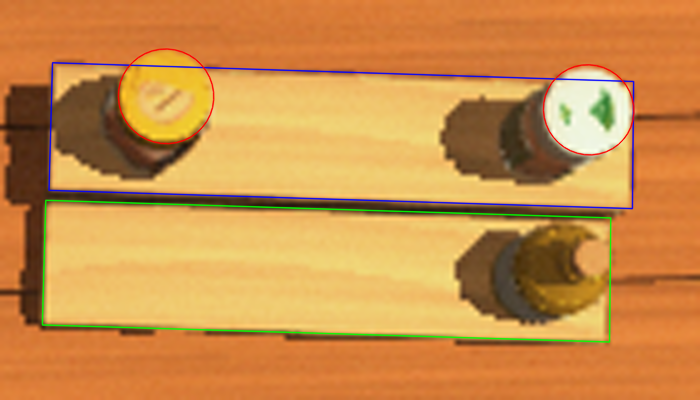

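View pics/ovs.png

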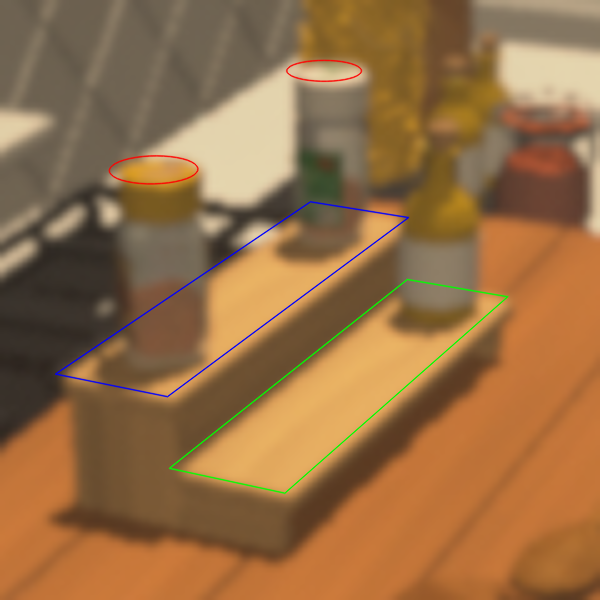

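In the top view the model outline lies on the step edges and both jar caps to within a pixel. The side view is about 2 px off, which is 3 mm. The step middle is therefore about (0.637, -0.128, 0.129). I'll approach from the front, between the jars.

Call:
send_rows --steps '[[[-1, 0, -2], 0, 0.3], [[-4, 1, -4], 0, 0.3], [[-8, 2, -6], 0, 0.3], [[-13, 3, -6], 0, 0.3], [[-18, 4.5, -6], 0, 0.3], [[-23, 6, -6], 0, 0.3], [[-28, 7, -6], 0, 0.3], [[-33, 8.5, -6], 0, 0.3], [[-37, 9.5, -6], 0, 0.3], [[-39.2, 10, -6], 0, 0.3], [[-39.9, 10, -6], 0, 0.3], [[-39.9, 10, -6], 0, 0.3]]'

```text
time_s: 7.28
position: [0.5001, -0.1279, 0.4457]
tool_rot: [-2.222, -2.22, -0.0]
ft_force: [-0.2, 0.7, -0.7]
finger_gap: 0.0375
finger_force: 30.0
```

Call:
send_rows --steps '[[[0, 2, 0], 0, 0.3], [[0, 5, 0], 0, 0.3], [[0, 8.5, 0], 0, 0.3], [[0, 11.5, 0.5], 0, 0.3], [[0, 13.3, 2], 0, 0.3], [[0, 13.8, 4], 0, 0.3], [[0, 13.8, 6], 0, 0.3], [[0, 13.8, 6.5], 0, 0.3], [[0, 13.8, 6.5], 0, 0.3], [[0, 13.8, 6.5], 0, 0.3]]'

```text
time_s: 8.52
position: [0.6382, -0.1284, 0.3817]
tool_rot: [2.221, 2.22, 0.001]
ft_force: [-0.7, 0.5, -1.1]
finger_gap: 0.0373
finger_force: 30.1
```

```bash
python3 - <<'E'
from h import *
s=manip.sense(); p=s["position"];print(s["time_s"],s["finger_gap"],s["finger_force"],p,s["ft_force"])
C={n:imaging.capture(n) for n in ("side","top","wrist")}
for n in C:
  for t in ("shaker_center","top_step","jar_left_center","jar_right_center"):
    r=imaging.mark_of(n,t); print(n,t,[(np.round(q["centre"],1),round(q["conf"],2)) for q in r[:2]])
for n in C: print(n,"exp centre",proj(C[n],p+[0,0,-.1657]),"exp step",proj(C[n],[.637,-.128,.129]))
s=C["side"]["img"][120:270,240:400]
cv2.imwrite("pics/p4.png",np.hstack([cv2.resize(s,(480,450),interpolation=3),cv2.resize(C["wrist"]["img"],None,fx=.5,fy=.5,interpolation=cv2.INTER_AREA)[:240].repeat(1,0) if 0 else cv2.copyMakeBorder(cv2.resize(C["wrist"]["img"],(320,240)),0,210,0,0,0)]))
E
```

```text
8.525 0.037344513487650936 30.082567867648322 [ 0.63823557 -0.12835257  0.3817108 ] [-0.68474405  0.47829731 -1.12178281]
side shaker_center [(array([316.9, 170.9]), 0.7)]
side top_step [(array([313.7, 205.4]), 0.71)]
side jar_left_center [(array([299.1, 195.8]), 0.89)]
side jar_right_center [(array([331.5, 179. ]), 0.85)]
top shaker_center [(array([397.3, 186. ]), 0.62)]
top top_step [(array([394.4, 191.6]), 0.7)]
top jar_left_center [(array([356.4, 185.4]), 0.67)]
top jar_right_center [(array([394.7, 187.8]), 0.7)]
wrist shaker_center [(array([318.7, 315.6]), 0.88)]
wrist top_step [(array([312. , 243.6]), 0.94)]
wrist jar_left_center []
wrist jar_right_center []
side exp centre [313.51818529 172.37630796] exp step [314.20488235 202.33655594]
top exp centre [399.63130514 185.91352575] exp step [393.41930067 192.01983756]
wrist exp centre [316.65440588 312.93534746] exp step [314.15409401 248.58334004]
```

View pics/p4.png

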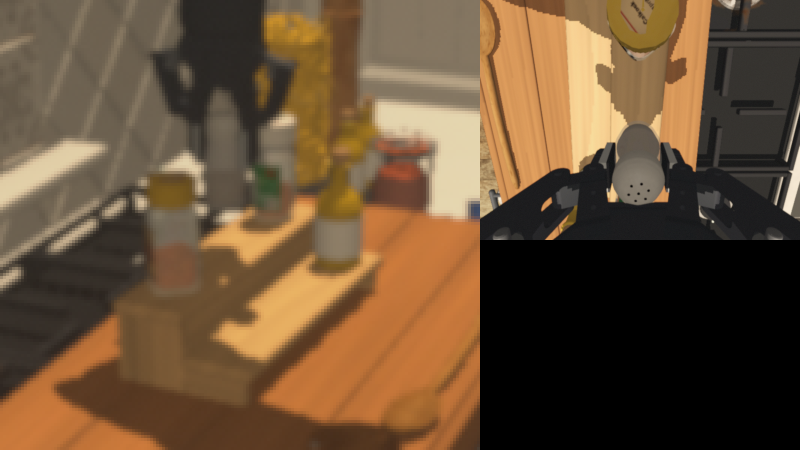

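The side crop shows the shaker hanging between the two jars (cap about (225,105)), and the wrist view shows it centred over the pale step. The wrist view asks for a shift of only 1–3 mm. Lowering now.

Call:
send_rows --steps '[[[0.1, -0.1, 1], 0, 0.3], [[0.1, -0.1, 2.3], 0, 0.3], [[0.1, -0.1, 3.2], 0, 0.3], [[0.1, -0.1, 3.6], 0, 0.3], [[0.1, -0.1, 3.8], 0, 0.3], [[0.1, -0.1, 3.9], 0, 0.3], [[0.1, -0.1, 3.9], 0, 0.3], [[0.1, -0.1, 3.9], 0, 0.3]]'

```text
time_s: 10.28
position: [0.6373, -0.1275, 0.3419]
tool_rot: [2.222, 2.22, 0.0]
ft_force: [0.1, -0.1, -1.3]
finger_gap: 0.0373
finger_force: 30.1
```

Call:
send_rows --steps '[[[0, 0, 0.1], 0, 0.3], [[0, 0, 0.2], 0, 0.3], [[0, 0, 0.2], 0, 0.3], [[0, 0, 0.2], 0, 0.3]]'

```text
time_s: 10.78
position: [0.6373, -0.1275, 0.3398]
tool_rot: [2.222, 2.22, 0.0]
ft_force: [-0.3, 0.2, 1.5]
finger_gap: 0.0375
finger_force: 30.4
```

The force rose by about 2.8 N, so the shaker's foot is on the step at the predicted height. Releasing, with the opening going up in stages.

Call:
send_rows --steps '[[[0, 0, 0], 0, 0.45], [[0, 0, 0], 0, 0.5], [[0, 0, 0], 0, 0.6], [[0, 0, 0], 0, 0.7], [[0, 0, 0], 0, 0.85], [[0, 0, 0], 0, 0.9], [[0, 0, 0], 0, 0.9]]'

```text
time_s: 11.65
position: [0.6373, -0.1275, 0.3397]
tool_rot: [2.223, 2.22, 0.0]
ft_force: [0.2, -0.6, 0.6]
finger_gap: 0.0768
finger_force: 0.0
```

```bash
python3 - <<'E'
from h import *
s=manip.sense(); p=s["position"];print(s["time_s"],s["finger_gap"],s["finger_force"],p,s["ft_force"])
c=imaging.capture("wrist")
for t in ("shaker_center","top_step"): print(t,[(np.round(q["centre"],1),round(q["conf"],2)) for q in imaging.mark_of("wrist",t)[:2]])
print(proj(c,[.637,-.1275,.174]))
cv2.imwrite("pics/w5.png",c["img"])
E
```

```text
11.65 0.07676202301347015 0.0 [ 0.63730518 -0.12750071  0.33967851] [ 0.17767236 -0.6121146   0.64577692]
shaker_center [(array([316.7, 316.1]), 0.62)]
top_step []
[316.50608913 313.2208273 ]
```

View pics/w5.png

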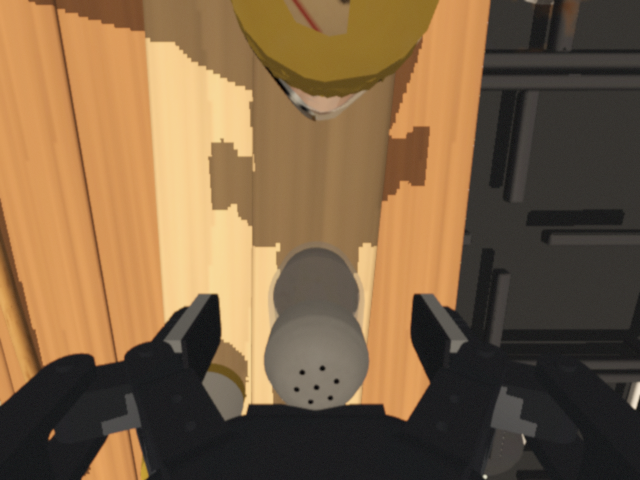

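The shaker stands released and upright on the step: its foot spans columns 273–358, inside the step's edges at about 252 and 375, and the fingers are clear on both sides. Retreating straight up.

Call:
send_rows --steps '[[[0, 0, -1], 0, 0.9], [[0, 0, -3], 0, 0.9], [[0, 0, -6], 0, 0.9], [[0, 0, -10], 0, 0.9], [[0, 0, -13], 0, 0.9], [[0, -3, -14], 0, 0.9], [[0, -7, -14], 0, 0.9], [[0, -11, -14], 0, 0.9], [[0, -13, -14], 0, 0.9], [[0, -13, -14], 0, 0.9], [[0, -13, -14], 0, 0.9]]'

```text
time_s: 13.18
position: [0.5078, -0.1275, 0.4801]
tool_rot: [2.222, 2.22, 0.001]
ft_force: [-0.1, -0.0, -0.1]
finger_gap: 0.0765
finger_force: 0.0
```

```bash
python3 - <<'E'
from h import *
C={n:imaging.capture(n) for n in ("side","top")}
for t in ("shaker_center","jar_left_center","jar_right_center"):
    R=[]
    for n in C:
        r=imaging.mark_of(n,t); print(n,t,[(np.round(q["centre"],1),round(q["conf"],2)) for q in r[:2]])
        if r: R.append(ray(C[n],r[0]["centre"]))
    if len(R)>1: print(tri(R))
s=manip.sense(); print(s["time_s"],s["position"],s["ft_force"],np.abs(s["qvel"]).max())
cv2.imwrite("pics/s6.png",cv2.resize(C["side"]["img"][120:270,240:400],(640,600),interpolation=3))
E
```

```text
side shaker_center [(array([318.5, 186.4]), 0.64)]
top shaker_center [(array([394.4, 190.9]), 0.53)]
[ 0.62729186 -0.12381086  0.17912068]
side jar_left_center [(array([298.1, 195.1]), 0.97)]
top jar_left_center [(array([352.9, 186.4]), 0.56)]
[ 0.63898543 -0.02130048  0.18709907]
side jar_right_center [(array([327.5, 178.7]), 0.79)]
top jar_right_center [(array([436.1, 189.2]), 0.45)]
[ 0.63753535 -0.22774499  0.16765883]
13.575 [ 0.50763335 -0.12739694  0.47940114] [ 0.66675696 -0.28525445 -0.24364667] 0.004727340647830153
```

View pics/s6.png

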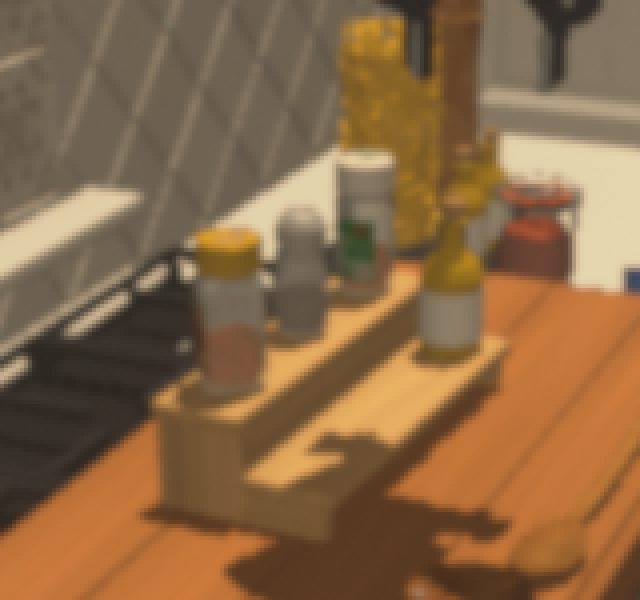

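The shaker, at about (300,275), stands upright between the two jars, which are where they were at (230,310) and (365,230). The gripper is clear, so I'm handing in.

```bash
python3 -c "
from bench import manip
print(manip.hand_in())"
```

```text
the job is handed in; nothing more can be done
None
```

The salt shaker stands upright and released on the top step, midway between the two jars, which look unmoved in the last side picture; the job is handed in at about 13.6 s, though the hand-in returned no verdict.

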